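Make up a weld kit from the sloped parts tote

ROBOT

A 6-joint arm with a two-finger parallel gripper is mounted at the origin on the work surface. World frame = base frame: x ahead of the robot, y to its left, z up, the work surface at z = 0. Lengths are in m, angles in rad, forces in N, time in s.
With the tool pointing down it reaches from about 0.35 to 1 m from the base axis. Payload 7.1 kg.
Tool frame: the origin (TCP) lies between the finger pads; the fingertips stand 22 mm ahead of it and the grasp point (between the pads) lies 3 mm ahead of it; z points along the fingers, y is the line along which they close (so a half turn about z gives the same grasp; the last joint's range is limited). The gripper opens to 85 mm and grips with 20 to 120 N. Pads are 22 mm wide; open, the fingers measure 114 mm over their backs; the gripper's body (76 mm by 85 mm) begins 54 mm behind the grasp point. The pads swing forward as they close: fully open they stand 13 mm farther back than shut.
Start: joints at [-1.223, 0.423, 1.63, -0, 1.089, -0.019], TCP at [0.224, -0.583, 0.253] pointing down, gripper open.
Joint ranges: [-3, 3], [-0.9, 2.11], [0.09, 2.58], [-1.31, 4.45], [0.11, 2.69], [-2.54, 2.54]. Speed limits (rad/s): [2.39, 2.39, 3.01, 3.14, 3.14, 3.14].

INTERFACE

Orientations are given as a rotation vector (axis times angle).
In Python, from rig import manip gives the robot as it stands. The module is installed in compiled form; this text tells all that it offers. Calls block until the motion is done:
- manip.move_to(position, orientation): joint-space move of the TCP to a pose.
- manip.servo_line(position, orientation=None, rate=0.15): straight line of the TCP; orientation=None keeps the orientation; rate is the mean speed in m/s.
- manip.set_joints(angles): joint-space move.
- manip.command_gripper(opening, f_grip=None): finger opening in m; f_grip is the grip in N (None keeps the last); returns when the fingers have stopped.
- manip.hold(seconds).
- manip.solve_ik(position, orientation): joint angles nearest the present ones, or None.
- manip.camera(name): name is "scene" or "top" or "wrist"; returns a dict with "image" (420x560x3 uint8, red, green, blue), "fx", "fy", "cx", "cy" (pixels), "cam_to_world" (4x4, takes a point from camera to world coordinates); the wrist camera has in their place "mount" (4x4, takes a point from camera to tool coordinates, whose origin is the TCP and whose axes are the flange's). Camera axes: x right, y down, z forward; pixel columns grow to the right and rows downward; lengths in m; the calibration is good to about 2 mm. A picture is of the moment at which its call begins: read the wrist's pose just before it. There is no depth.
A pose or a line that the arm cannot do raises manip.IKError and nothing moves.
- manip.sign_off(): hands the job in; it is judged then, once.
Readings, each from a call of its own:
- manip.get_time(): time.
- manip.get_joint_positions(): joint angles.
- manip.get_joint_vel(): joint speeds.
- manip.get_tau(): joint torques, N m.
- manip.get_position(): TCP position.
- manip.get_ee_rot(): TCP orientation.
- manip.get_contact_force(): force on the tool from outside, world axes, zero at the start.
- manip.get_torque(): the same for the moment, N m.
- manip.get_width(): finger opening in m.
- manip.get_grip_force(): force on a finger pad.
Only numpy, scipy, OpenCV 4.12 (cv2) and the standard library are available. Lean on these libraries where they do the work, as an engineer would, in place of code of your own. Each camera call takes 0.05 s, during which the arm holds its last target. There are 200 camera calls.

TASK

Make up the kit for the next weld: from the sloped tote take the piece of channel (U-shaped section) and the piece of tee (T-shaped section) and drop them into the open kit box, one in each of its two compartments. Then push the lid of the kit box fully shut. Leave the square tube, the flat bar and everything else on the bench where it is.

Things in the scene. Friction and masses are not known exactly. Their poses are not given: they have to be found in the camera images.
- tote: Blue steel parts tote, does not move, 130 deep (x) x 436 wide (y). Origin: centre of its underside; x points from its low front edge to the back, z up. Four compartments side by side at y = -162, -54, 54, 162, each 104 wide, one part in each. Measured square to the sloping tray floor the front lip is 20 high, the dividers 28, the back wall 36.
- tote_lip (a point): Middle of the tray floor's low front end, at the inside of the front lip: x = -56, z = 12 in the tote's frame. From here the floor rises at 30 degrees towards the tote's +x, 130 long measured up the slope, up to z = 77.
- tote_handle (a point): Middle of the tote's round carrying handle: 14 diameter, along y right above the parts, at x = -32, z = 158 in the tote's frame, ends at y = -222 and 222 sloping back down to x = 52, z = 70. A gripper cannot come straight down on the parts past it; leaning back about 30 degrees it comes in square to the tray floor, in front of the handle.
- channel: Bare steel piece of channel, 60 long (x) x 36 wide (y) x 26 high (z), walls and web 6 thick, lying with its open side up; 150 g. Its long x axis lies up the slope, its z axis is square to the tray floor and points away from it; origin: centre of the underside. Which compartment holds it varies.
- tee: Bare steel piece of tee, 60 long (x): flange 36 wide (y) x 6 thick lying flat on the tray, and in its middle an upright web 10 thick (y) reaching 34 above the underside; 140 g. Its long x axis lies up the slope, its z axis is square to the tray floor and points away from it; origin: centre of the underside. Which compartment holds it varies.
- tube: Bare steel piece of square tube, 60 long x 30 x 30, hollow, closed on top, to be left in the tote. Its long x axis lies up the slope, its z axis is square to the tray floor and points away from it; origin: centre of the underside. Which compartment holds it varies.
- flat: Bare steel piece of flat bar, 60 long x 36 wide x 12 thick with two dark holes, to be left in the tote. Its long x axis lies up the slope, its z axis is square to the tray floor and points away from it; origin: centre of the underside. Which compartment holds it varies.
- channel_mid (a point): Middle of the channel piece, 13 above its underside.
- tee_mid (a point): Middle of the tee piece, 15 above its underside.
- kit: Green sheet-steel kit box, heavy, does not move; 130 (x) x 180 (y) x 55 high (z), walls 4 thick, open on top. Origin: centre of its underside on the bench, x axis pointing from its front to the hinge side, z up. A 4 thick divider along x at y = 0, as high as the walls, makes two compartments, each about 84 (y) x 122 (x) inside.
- kit_lid (a joint): Angle of the kit box's flat lid: 0 = shut, 1.57 = upright, 1.9 = leaning fully back. A stiff hinge, it stays where it is left.
- kit_lid_hinge (a point): Middle of the lid's hinge line, on the far (+x) top edge of the kit box, along the box's y axis.
- lid_edge (a point): Middle of the lid's free edge, 130 from the hinge; the lid is green, 130 x 180, 5 thick, without a handle.
- magnet: black triangular welding magnet, about 70 x 70 x 16, lying; a bystander to be left alone. Origin at its underside.
- tape: black tape measure, 70 x 40 x 65 tall; a bystander to be left alone. Origin at its underside.
- pipe: short dark steel pipe ring, 64 diameter, 70 tall; a bystander to be left alone. Origin at its underside.
Not all that is in view belongs to the job. What is shaped like the channel but blue or green is not meant.

How it is judged:
By the outcome, as a careful person would: the job done as asked, in the order asked, and still so for the second after the job is handed in, with the robot touching nothing.
It also fails if it takes over 72 s, if anything falls off the work surface, if the arm or the gripper's body presses on something with over 40 N, if the wrist force passes 120 N, or if a joint passes its speed limit or range.

## Working session

There is one attempt and no reset: what is moved stays moved. The work goes in short steps, each a Python script; the robot and the scene stay as the last script left them, time stands still between calls to the robot, and variables do not carry over. Pictures are saved under pics/ and viewed, at most 10 in all, crops included, and the job is handed in when it is done.

```bash
mkdir -p pics
python3 - <<'E'
from rig import manip
import cv2,numpy as np,pickle
d={n:manip.camera(n) for n in("scene","top")}
pickle.dump(d,open('c.pkl','wb'))
for n in d:
    cv2.imwrite(f'pics/{n}0.png',cv2.resize(d[n]['image'][:,:,::-1],(800,600),interpolation=cv2.INTER_CUBIC))
    print(n,d[n]['fx'],d[n]['fy'],d[n]['cx'],d[n]['cy'],d[n]['cam_to_world'].round(4).tolist())
print(manip.get_time(),manip.get_ee_rot())
E
```

```text
scene 456.55103542805386 456.55103542805386 275.51779127556944 206.92706781775328 [[0.536, 0.7176, -0.4446, 1.1027], [0.8441, -0.4482, 0.2943, -0.4006], [0.0119, -0.5331, -0.846, 1.1714], [0.0, 0.0, 0.0, 1.0]]
top 418.9431540649105 418.9431540649105 269.4292892995803 206.05613344588713 [[-0.0851, -0.9751, 0.2046, 0.2913], [-0.9964, 0.0836, -0.016, -0.0348], [-0.0015, -0.2052, -0.9787, 1.253], [0.0, 0.0, 0.0, 1.0]]
0.1 [-3.08750725e+00 -5.72693345e-01  3.77345835e-04]
```

View pics/scene0.png

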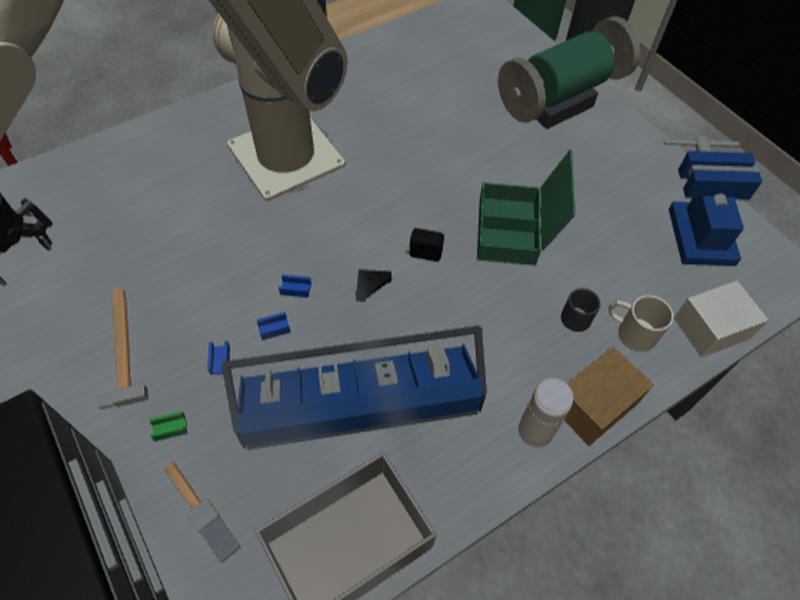

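View pics/top0.png

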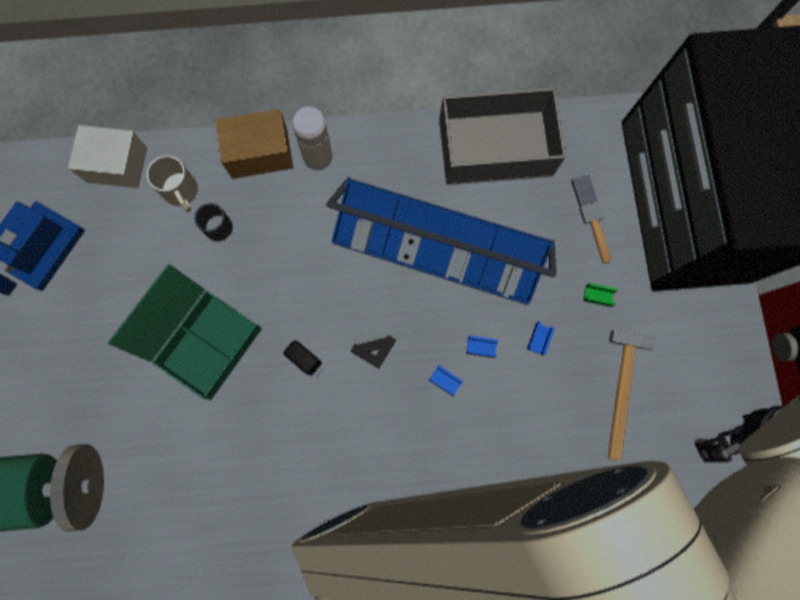

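The scene view shows, left to right in the tote: a tee-like part (270,385), a part at (330,378), the flat with two holes at (387,373) and a part at (440,360). The kit is at (510,220) with its lid leaning up. The top view shows the tote at (440,240) and the kit at (185,330). Next I'll enlarge the tote in both views.

Run:
```python
import cv2,numpy as np,pickle
d=pickle.load(open('c.pkl','rb'))
a=d['scene']['image'][220:320,150:350,::-1]; b=d['top']['image'][115:217,222:400,::-1]
a=cv2.resize(a,(800,400),interpolation=cv2.INTER_CUBIC)[90:390]
b=cv2.resize(b,None,fx=4.4,fy=4.4,interpolation=cv2.INTER_CUBIC)[:300+140,:800]
b=cv2.resize(d['top']['image'][120:217,225:395,::-1],(524,300),interpolation=cv2.INTER_CUBIC)
o=np.zeros((600,800,3),np.uint8);o[:300]=a;o[300:,:524]=b
k=d['top']['image'][180:285,70:190,::-1]
o[300:540,526:800]=cv2.resize(k,(274,240),interpolation=cv2.INTER_CUBIC)
cv2.imwrite('pics/crop1.png',o)
```

```text
(no output)
```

View pics/crop1.png

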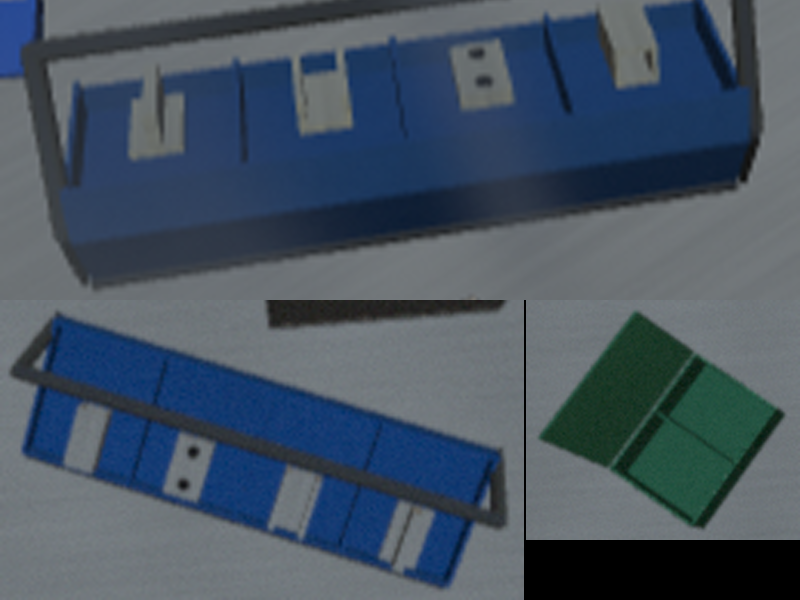

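The crop settles which part is which. Scene view, left to right: tee (upright web, flange both sides, full image ≈(189,263)), channel (open top between two walls, ≈(231,263)), flat with two holes (≈(271,261)), tube (closed top, ≈(307,252)). In top-view pixels the tee is at ≈(357,196) and the channel at ≈(321,185). The blue and green channel shapes on the bare bench are decoys. Next come the poses.

```bash
cat > h.py <<'E'
import cv2,numpy as np,pickle
from scipy.spatial.transform import Rotation as R
def ray(c,p,T=None):
    T=c['cam_to_world'] if T is None else T
    v=T[:3,:3]@[(p[0]-c['cx'])/c['fx'],(p[1]-c['cy'])/c['fy'],1]; return T[:3,3],v/np.linalg.norm(v)
def onz(c,p,z,T=None):
    o,v=ray(c,p,T); return o+v*(z-o[2])/v[2]
def tri(*rs):
    A=[np.eye(3)-np.outer(v,v) for o,v in rs]; b=sum(a@o for a,(o,v) in zip(A,rs)); x=np.linalg.solve(sum(A),b)
    return x,[round(1000*np.linalg.norm(a@(x-o)),1) for a,(o,v) in zip(A,rs)]
def proj(c,P,T=None):
    T=c['cam_to_world'] if T is None else T
    q=np.linalg.inv(T)@np.r_[P,1]; return np.array([c['fx']*q[0]/q[2]+c['cx'],c['fy']*q[1]/q[2]+c['cy']])
E
python3 - <<'E'
from h import *
np.set_printoptions(precision=4,suppress=True)
d=pickle.load(open('c.pkl','rb'));s,t=d['scene'],d['top']
hl=tri(ray(t,(229.9,143.3)),ray(s,(337,229.5)));hr=tri(ray(t,(388.2,191.8)),ray(s,(157,254.5)))
print('handle',hl,hr)
L=hl[0]-hr[0];print(np.linalg.norm(L));yaw=np.arctan2(-L[0],L[1]);m=(hl[0]+hr[0])/2
X=np.array([np.cos(yaw),np.sin(yaw),0]);O=m+.032*X-[0,0,.158];print('tote',O,yaw)
# kit by HSV mask contour of top view
for n,c,box in(('top',t,(70,180,190,285)),('scene',s,(325,95,410,190))):
    x0,y0,x1,y1=box
    h=cv2.cvtColor(c['image'],cv2.COLOR_RGB2HSV)[y0:y1,x0:x1]
    M=((h[...,0]>55)&(h[...,0]<90)&(h[...,1]>90)).astype(np.uint8)
    cs,_=cv2.findContours(M,0,2);k=max(cs,key=cv2.contourArea)
    p=cv2.approxPolyDP(cv2.convexHull(k),3,True)[:,0]+[x0,y0];print(n,cv2.contourArea(k),p.tolist())
g=lambda x,y:(70+(x-526)/2.283,180+(y-300)/2.286)
for p in((612,467),(693,352),(700,527),(785,413)): print(g(*p),onz(t,g(*p),.055))
o=cv2.resize(s['image'][90:200,320:420,::-1],(545,600),interpolation=cv2.INTER_CUBIC);cv2.imwrite('pics/kit.png',o)
E
```

```text
handle (array([0.7085, 0.0448, 0.1566]), [np.float64(4.4), np.float64(4.4)]) (array([ 0.5324, -0.3711,  0.1602]), [np.float64(2.6), np.float64(2.6)])
0.45162814021062236
tote [ 0.6499 -0.1756  0.0004] -0.4005145157193791
top 4980.0 [[117, 186], [181, 230], [147, 278], [76, 240]]
scene 2157.0 [[338, 128], [377, 133], [374, 184], [334, 180]]
(107.66973280770915, 253.05336832895887) [0.4446 0.4175 0.055 ]
(143.14936487078404, 202.74715660542432) [0.5832 0.3131 0.055 ]
(146.215505913272, 279.30008748906386) [0.3612 0.3097 0.055 ]
(183.44721857205434, 229.4313210848644) [0.4942 0.1989 0.055 ]
```

View pics/kit.png

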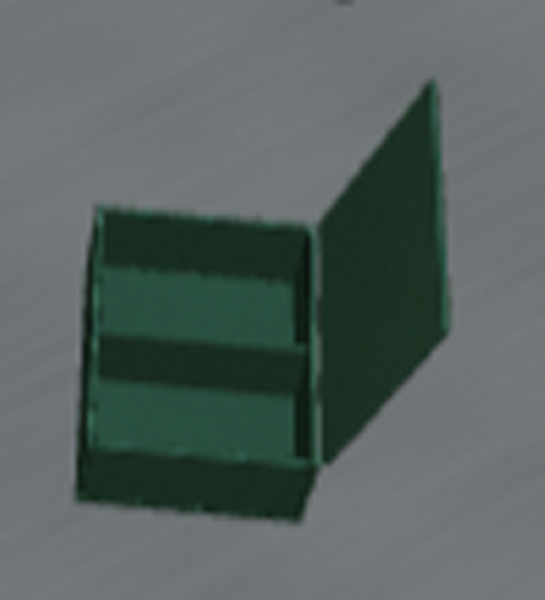

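The crop shows the kit rim corners at (97,205), (312,228), (322,467) and (85,455). The lid's free edge runs from (433,80) to (449,330).

Run:
```python
from h import *
np.set_printoptions(precision=4,suppress=True)
d=pickle.load(open('c.pkl','rb'));s,t=d['scene'],d['top']
g=lambda x,y:(320+x/5.45-.5,90+y/5.4545-.5)
for p in((97,207),(312,228),(322,467),(85,455)): print('rim scene',onz(s,g(*p),.055))
for p in((433,80),(449,330)):
  for q in((76,240),(117,186)): print('lid',p,q,tri(ray(s,g(*p)),ray(t,q)))
```

```text
rim scene [0.3644 0.3221 0.055 ]
rim scene [0.4452 0.4211 0.055 ]
rim scene [0.5852 0.3141 0.055 ]
rim scene [0.5087 0.2068 0.055 ]
lid (433, 80) (76, 240) (array([0.4699, 0.4528, 0.1801]), [np.float64(1.4), np.float64(1.4)])
lid (433, 80) (117, 186) (array([0.5668, 0.3034, 0.3357]), [np.float64(14.6), np.float64(14.6)])
lid (449, 330) (76, 240) (array([ 0.4993,  0.537 , -0.0483]), [np.float64(17.6), np.float64(17.6)])
lid (449, 330) (117, 186) (array([0.6066, 0.3482, 0.1738]), [np.float64(1.4), np.float64(1.4)])
```

```bash
cat >> h.py <<'E'
class Tote:
    def __init__(s,O,yaw):
        s.X=np.array([np.cos(yaw),np.sin(yaw),0]);s.Y=np.array([-np.sin(yaw),np.cos(yaw),0]);Z=np.array([0,0,1.]);s.O=np.array([*O[:2],0])
        s.u=s.X*np.sqrt(.75)+Z*.5;s.n=-s.X*.5+Z*np.sqrt(.75);s.L=s.O-.056*s.X+.012*Z
    def P(s,u,y,n): return s.L+u*s.u+y*s.Y+n*s.n
    def inv(s,p): q=p-s.L; return np.array([q@s.u,q@s.Y,q@s.n])
    def rot(s,f=1): return R.from_matrix(np.c_[np.cross(f*s.Y,-s.n),f*s.Y,-s.n]).as_rotvec()
E
python3 - <<'E'
from h import *
from rig import manip
np.set_printoptions(precision=4,suppress=True)
d=pickle.load(open('c.pkl','rb'));s,t=d['scene'],d['top']
T=Tote([.6499,-.1756],-.4005)
g=lambda x,y:(225+x/3.082-.5,120+(y-300)/3.093-.5)
for p in((25,455),(445,588)): print('lip',onz(t,g(*p),.029))   # expect x -66
for k in(-1,1): print('exp',T.P(0,k*.218,.020))
for n,y in(('tee',-.162),('ch',-.054)):
  for u in(0.,.035): print(n,u,(proj(t,T.P(u,y,.01))-[225,120])*[3.082,3.093]+[0,300],(proj(s,T.P(u,y,.01))-[150,242.5])*4)
for f in(1,-1):
  for y in(-.162,-.054):
    for n in(.15,.03): print(f,y,n,manip.solve_ik(T.P(.035,y,n),T.rot(f)))
w=manip.camera('wrist');print(w['mount'],w['fx'],w['cx'],w['cy'])
E
```

```text
lip [0.6696 0.047  0.029 ]
lip [ 0.5021 -0.3479  0.029 ]
exp [ 0.5041 -0.3506  0.0293]
exp [0.6741 0.0509 0.0293]
tee 0.0 [389.8372 563.4313] [158.8251  87.5504]
tee 0.035 [401.8082 530.3923] [157.9696 117.1218]
ch 0.0 [283.7405 529.9423] [315.1224  64.9632]
ch 0.035 [294.6955 496.7885] [318.1521  93.722 ]
1 -0.162 0.15 [-0.5913  0.3738  2.1294  0.6615  0.155  -2.3923]
1 -0.162 0.03 None
1 -0.054 0.15 [-0.3402  0.3694  2.1379 -0.2644  0.1155 -1.2558]
1 -0.054 0.03 None
-1 -0.162 0.15 [-0.5913  0.3738  2.1294  0.6615  0.155   0.7493]
-1 -0.162 0.03 None
-1 -0.054 0.15 [-0.3402  0.3694  2.1379 -0.2644  0.1155  1.8858]
-1 -0.054 0.03 None
[[ 0.0008 -0.956  -0.2934  0.0752]
 [ 1.      0.0012 -0.0011 -0.0002]
 [ 0.0014 -0.2934  0.956  -0.1202]
 [ 0.      0.      0.      1.    ]] 292.2116291904614 277.2158445335762 209.98906126477766
```

Run:
```python
from h import *
from rig import manip
np.set_printoptions(precision=2,suppress=True)
T=Tote([.648,-.1756],-.4005)
for y in(-.162,-.054):
  for n in(.15,.10,.06,.026):
    print(y,n)
    for lean in(15,20,24,27,30,33,36,40,45):
      Rr=R.from_rotvec(T.Y*np.radians(-(lean-30)))  # extra lean about tote Y
      r=[]
      for f in(1,-1):
        q=manip.solve_ik(T.P(.033,y,n),(Rr*R.from_rotvec(T.rot(f))).as_rotvec());r.append(None if q is None else np.array(q))
      tz=(Rr*R.from_rotvec(T.rot())).as_matrix()[:,2]
      print(lean,round(float(np.degrees(np.arccos(-tz[2])))),*r)
```

```text
-0.162 0.15
15 15 [-0.57  0.4   1.98  0.09  0.51 -1.81] [-0.57  0.4   1.98  0.09  0.51  1.33]
20 20 [-0.58  0.38  2.04  0.16  0.38 -1.89] [-0.58  0.38  2.04  0.16  0.38  1.26]
24 24 [-0.58  0.37  2.08  0.26  0.29 -1.99] [-0.58  0.37  2.08  0.26  0.29  1.15]
27 27 [-0.59  0.37  2.11  0.41  0.22 -2.14] [-0.59  0.37  2.11  0.41  0.22  1.  ]
30 30 [-0.59  0.37  2.14  0.69  0.15 -2.43] [-0.59  0.37  2.14  0.69  0.15  0.72]
33 33 None [-0.6   0.38  2.17  1.27  0.11  0.14]
36 36 None [-0.61  0.38  2.19  1.97  0.13 -0.57]
40 40 [-0.61  0.4   2.23  2.46  0.22  2.08] [-0.61  0.4   2.23  2.46  0.22 -1.06]
45 45 [-0.62  0.42  2.27  2.68  0.36  1.85] [-0.62  0.42  2.27  2.68  0.36 -1.29]
-0.162 0.1
15 15 [-0.56  0.5   1.95  0.1   0.44 -1.81] [-0.56  0.5   1.95  0.1   0.44  1.33]
20 20 [-0.57  0.49  2.    0.19  0.31 -1.91] [-0.57  0.49  2.    0.19  0.31  1.24]
24 24 [-0.57  0.49  2.04  0.34  0.21 -2.06] [-0.57  0.49  2.04  0.34  0.21  1.08]
27 27 [-0.58  0.49  2.07  0.59  0.15 -2.31] [-0.58  0.49  2.07  0.59  0.15  0.83]
30 30 None None
33 33 None [-0.59  0.49  2.13  1.99  0.11 -0.59]
36 36 [-0.59
[... 3242 characters left out ...]
45 45 [-0.34  0.64  2.19  3.24  0.48  1.53] [-0.34  0.64  2.19  3.24  0.48 -1.61]
-0.054 0.026
15 15 [-0.36  0.65  1.88 -0.03  0.35 -1.49] [-0.36  0.65  1.88 -0.03  0.35  1.65]
20 20 [-0.35  0.64  1.94 -0.07  0.22 -1.45] [-0.35  0.64  1.94 -0.07  0.22  1.69]
24 24 [-0.35  0.64  1.98 -0.18  0.11 -1.34] [-0.35  0.64  1.98 -0.18  0.11  1.8 ]
27 27 None None
30 30 None None
33 33 [-0.35  0.66  2.06  3.33  0.15  1.42] [-0.35  0.66  2.06  3.33  0.15 -1.72]
36 36 [-0.35  0.67  2.08  3.28  0.24  1.48] [-0.35  0.67  2.08  3.28  0.24 -1.66]
40 40 [-0.34  0.69  2.11  3.24  0.36  1.52] [-0.34  0.69  2.11  3.24  0.36 -1.62]
45 45 [-0.34  0.72  2.15  3.23  0.51  1.54] [-0.34  0.72  2.15  3.23  0.51 -1.6 ]
```

```bash
cat >> h.py <<'E'
T=Tote([.648,-.1756],-.4005)
LEAN=R.from_rotvec(T.Y*np.radians(-10))
RT=(LEAN*R.from_rotvec(T.rot(1))).as_rotvec()   # tool rot, 40 deg lean
KC=np.array([.474,.313,0]);KY=np.arctan2(.797,.604)
def kitrot(yaw,lean=10,f=1):  # part x along yaw, tool leaning as gripped
    c,s=np.cos(yaw),np.sin(yaw);Y=np.array([-s,c,0.])*f;Z=np.array([0,0,-1.])
    b=R.from_matrix(np.c_[np.cross(Y,Z),Y,Z]);return (R.from_rotvec(np.array([-s,c,0])*np.radians(-lean))*b).as_rotvec()
def kitp(x,y,z): return KC+np.array([np.cos(KY)*x-np.sin(KY)*y,np.sin(KY)*x+np.cos(KY)*y,z])
E
python3 - <<'E'
from h import *
from rig import manip
np.set_printoptions(precision=2,suppress=True)
for dy in(0,np.pi,np.pi/2,-np.pi/2):
  for y in(-.044,.044): print(dy,y,[manip.solve_ik(kitp(0,y,z),kitrot(KY+dy)) for z in(.03,.2)])
manip.command_gripper(.06,40)
out=[]
for y in(-.162,-.054):
    manip.move_to(T.P(.033,y,.15),RT)
    p,r=manip.get_position(),manip.get_ee_rot();w=manip.camera('wrist');out.append((p,r,w))
    print(manip.get_time(),manip.get_contact_force(),manip.get_width())
pickle.dump(out,open('w.pkl','wb'))
o=np.hstack([cv2.resize(x[2]['image'][:,:,::-1],(400,300),interpolation=cv2.INTER_AREA) for x in out])
cv2.imwrite('pics/w1.png',np.hstack([x[2]['image'][60:420,80:480,::-1] for x in out]))
E
```

```text
0 -0.044 [array([ 0.45,  0.66,  1.92,  0.2 ,  0.41, -2.21]), array([ 0.45,  0.38,  1.86,  0.12,  0.75, -2.12])]
0 0.044 [array([ 0.61,  0.64,  1.99,  0.15,  0.36, -2.02]), array([ 0.61,  0.33,  1.93,  0.08,  0.71, -1.94])]
3.141592653589793 -0.044 [array([ 0.52,  0.74,  1.71, -0.09,  0.85,  1.24]), array([ 0.52,  0.5 ,  1.66, -0.07,  1.15,  1.21])]
3.141592653589793 0.044 [array([ 0.66,  0.72,  1.77, -0.06,  0.82,  1.35]), array([ 0.66,  0.46,  1.72, -0.05,  1.13,  1.33])]
1.5707963267948966 -0.044 [array([0.42, 0.72, 1.77, 0.22, 0.75, 2.47]), None]
1.5707963267948966 0.044 [None, None]
-1.5707963267948966 -0.044 [array([ 0.57,  0.68,  1.86, -0.31,  0.56, -0.09]), array([ 0.57,  0.41,  1.8 , -0.21,  0.88, -0.22])]
-1.5707963267948966 0.044 [array([ 0.72,  0.67,  1.91, -0.33,  0.56,  0.08]), array([ 0.72,  0.38,  1.85, -0.22,  0.88, -0.06])]
2.6833 [ 0.57 -0.45 -0.33] 0.060002450457547034
3.6083 [ 0.54  0.41 -0.68] 0.060175409348698035
```

View pics/w1.png

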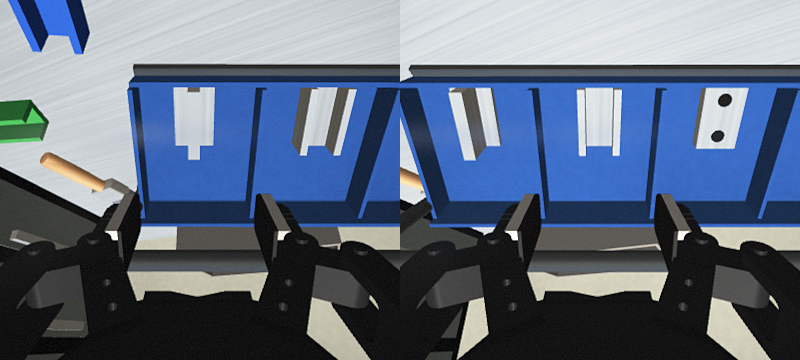

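The wrist view shows the tee centred at crop (194,118) with its web end at (194,160). The channel is at (599,120), spanning columns 578–621 with its upslope end at row 155. Both rest against the low lip.

Run:
```python
from h import *
np.set_printoptions(precision=4,suppress=True)
out=pickle.load(open('w.pkl','rb'))
def slope(i,p,n):
    pos,r,w=out[i];B=np.eye(4);B[:3,:3]=R.from_rotvec(r).as_matrix();B[:3,3]=pos
    o,v=ray(w,p,B@w['mount']);o=T.inv(o);v=np.array([v@T.u,v@T.Y,v@T.n]);return o+v*(n-o[2])/v[2]
a=lambda x,y:(x+80,y+60);b=lambda x,y:(x-320,y+60)
for l,x in(('tee flange L',slope(0,a(174.5,115),.006)),('R',slope(0,a(214.5,115),.006)),('up end',slope(0,a(180,146),.006)),('web end',slope(0,a(194,160),.034)),('webL',slope(0,a(188.5,155),.034)),('webR',slope(0,a(200,155),.034)),('div L',slope(0,a(143,150),.014)),('lipL',slope(0,a(150,88),.01)),
 ('ch L',slope(1,b(578.5,130),.026)),('ch R',slope(1,b(620.5,130),.026)),('ch up',slope(1,b(582,156.5),.026)),('flat hole',slope(1,b(720,118),.012)),('tee from 2 up',slope(1,b(470,161),.034)),('ch from 1 R',slope(0,a(345,152),.026)),('ch from1 L',slope(0,a(310,153),.026))): print(l,x)
```

```text
tee flange L [ 0.0307 -0.182   0.006 ]
R [ 0.0306 -0.1459  0.006 ]
up end [ 0.0618 -0.1778  0.006 ]
web end [ 0.0615 -0.1643  0.034 ]
webL [ 0.0566 -0.169   0.034 ]
webR [ 0.0566 -0.1591  0.034 ]
div L [ 0.0621 -0.2117  0.014 ]
lipL [ 0.005  -0.2017  0.01  ]
ch L [ 0.0363 -0.0693  0.026 ]
ch R [ 0.0363 -0.0336  0.026 ]
ch up [ 0.0619 -0.0669  0.026 ]
flat hole [0.0307 0.0553 0.012 ]
tee from 2 up [ 0.0621 -0.1635  0.034 ]
ch from 1 R [ 0.0577 -0.0309  0.026 ]
ch from1 L [ 0.0588 -0.0617  0.026 ]
```

Run:
```python
from h import *
from rig import manip
np.set_printoptions(precision=3,suppress=True)
y=-.0515;u=.029
manip.servo_line(T.P(u,y,.15),RT)
manip.servo_line(T.P(u,y,.0275),RT,rate=.1)
print('down',manip.get_contact_force())
manip.command_gripper(0.0,60)
print('w',manip.get_width(),manip.get_grip_force(),manip.get_contact_force())
manip.servo_line(T.P(u,y,.15),RT)
print('w',manip.get_width(),manip.get_contact_force())
manip.servo_line(T.P(u,y,.15)-T.X*.06+[0,0,.06],RT)
manip.move_to(kitp(-.003,.044,.22),kitrot(KY))
p,r=manip.get_position(),manip.get_ee_rot();w=manip.camera('wrist')
pickle.dump((p,r,w),open('w2.pkl','wb'));cv2.imwrite('pics/w2.png',w['image'][:,:,::-1])
print(manip.get_time(),manip.get_width(),p)
```

```text
down [-0.021  0.201  0.352]
w 0.034829016507250336 60.52098512649536 [-4.244  1.051  5.432]
w 0.03499876843179179 [ 1.046  0.553 -2.284]Traceback (most recent call last):
  File "<stdin>", line 12, in <module>
rig.IKError: the arm cannot follow that straight line within its joint ranges
```

```bash
cat > go.py <<'E'
from h import *
from rig import manip
def retreat(u,y):
    for ln in(50,55,60,45):
        for b,h in((.06,.06),(.05,.03),(.03,.03)):
            try:
                manip.servo_line(T.P(u,y,.15)-T.X*b+[0,0,h],(R.from_rotvec(T.Y*np.radians(30-ln))*R.from_rotvec(T.rot(1))).as_rotvec(),rate=.15);print('retreat',ln,b,h);return
            except manip.IKError: pass
    print('no retreat')
E
python3 - <<'E'
from go import *
np.set_printoptions(precision=3,suppress=True)
retreat(.029,-.0515)
manip.move_to(kitp(-.003,.044,.22),kitrot(KY))
p,r=manip.get_position(),manip.get_ee_rot();w=manip.camera('wrist')
pickle.dump((p,r,w),open('w2.pkl','wb'));cv2.imwrite('pics/w2.png',w['image'][:,:,::-1])
print(manip.get_time(),manip.get_width(),p,manip.get_contact_force())
E
```

```text
retreat 50 0.06 0.06
10.1583 0.03466153955329707 [0.437 0.337 0.22 ] [-0.574 -0.261 -1.318]
```

View pics/w2.png

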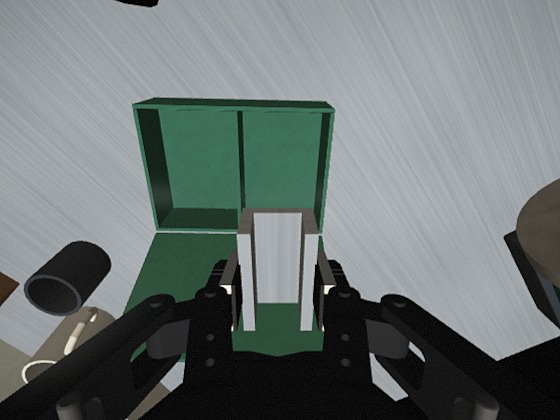

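The wrist view shows the channel held squarely above the kit. The front rim corners are at (134,105) and (333,107), the divider at column 240 and the hinge rim at row 231.

Run:
```python
from h import *
np.set_printoptions(precision=4,suppress=True)
pos,r,w=pickle.load(open('w2.pkl','rb'));B=np.eye(4);B[:3,:3]=R.from_rotvec(r).as_matrix();B[:3,3]=pos
c,s=np.cos(KY),np.sin(KY)
for l,p in(('front -y outer',(134,105)),('front +y outer',(333,107)),('hinge -y',(157,231)),('hinge +y',(321,233)),('div front',(240,109)),('div near hinge',(240,200))):
    q=onz(w,p,.055,B@w['mount'])-KC;print(l,c*q[0]+s*q[1],-s*q[0]+c*q[1])
```

```text
front -y outer -0.0627942863043035 -0.081129950232282
front +y outer -0.06104360391401119 0.0934942667153226
hinge -y 0.06581508327650634 -0.08499066904482873
hinge +y 0.06860135036069498 0.09171755894088326
div front -0.059403728111882124 0.01155330900031449
div near hinge 0.029137511709840386 0.006423677308732239
```

```bash
cat >> h.py <<'E'
KC=kitp(.003,.006,0);KY-=.025
E
python3 - <<'E'
from go import *
np.set_printoptions(precision=3,suppress=True)
rk=kitrot(KY)
manip.move_to(kitp(-.005,.045,.12),rk)
manip.servo_line(kitp(-.005,.045,.036),rk,rate=.1)
print('down',manip.get_contact_force())
manip.command_gripper(.044)
manip.servo_line(kitp(-.005,.045,.16),rk,rate=.15)
print(manip.get_time(),manip.get_contact_force())
# tee
y=-.164;u=.029
manip.move_to(kitp(-.06,-.05,.24),rk)
manip.command_gripper(.036)
manip.move_to(T.P(u,y,.15)-T.X*.03+[0,0,.03],(R.from_rotvec(T.Y*np.radians(-15))*R.from_rotvec(T.rot(1))).as_rotvec())
print('above',manip.get_time())
manip.servo_line(T.P(u,y,.15),RT)
manip.servo_line(T.P(u,y,.033),RT,rate=.1)
print('down',manip.get_contact_force())
manip.command_gripper(0.0,60)
print('w',manip.get_width(),manip.get_grip_force(),manip.get_contact_force())
manip.servo_line(T.P(u,y,.15),RT)
print('w',manip.get_width(),manip.get_contact_force())
retreat(u,y)
manip.move_to(kitp(-.005,-.045,.22),rk)
p,r=manip.get_position(),manip.get_ee_rot();w=manip.camera('wrist')
pickle.dump((p,r,w),open('w3.pkl','wb'));cv2.imwrite('pics/w3.png',w['image'][:,:,::-1])
print(manip.get_time(),manip.get_width(),p,manip.get_contact_force())
E
```

```text
down [-0.429 -0.146 -1.995]
12.8667 [ 0.276 -0.289 -0.154]
above 17.1167
down [-0.089  0.118 -0.659]
w 0.008510771524586513 59.31068480014801 [-3.028  1.64   5.909]
w 0.008487966846647882 [ 0.006  0.321 -2.136]
retreat 50 0.06 0.06
24.2333 0.008695233141038882 [0.503 0.287 0.22 ] [ 0.136  0.349 -1.328]
```

View pics/w3.png

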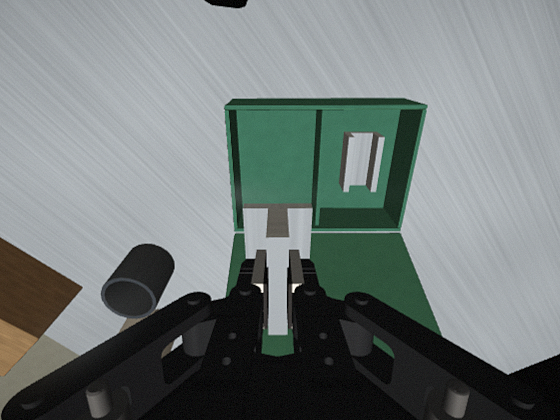

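The channel lies in the +y compartment at (362,160), and the tee is held by its web above the -y compartment. I'll place the tee now and then check.

Run:
```python
from go import *
np.set_printoptions(precision=3,suppress=True)
rk=kitrot(KY)
manip.servo_line(kitp(-.005,-.045,.042),rk,rate=.14)
print('down',manip.get_contact_force())
manip.command_gripper(.03)
manip.servo_line(kitp(-.005,-.045,.16),rk)
print(manip.get_time(),manip.get_contact_force())
rv=kitrot(KY,0)
manip.move_to(kitp(-.02,.0,.29),rv)
w=manip.camera('wrist');s=manip.camera('top')
cv2.imwrite('pics/w4.png',np.hstack([w['image'][:,100:460,::-1],cv2.resize(s['image'][100:310,60:240,::-1],(360,420),interpolation=cv2.INTER_CUBIC)]))
manip.command_gripper(0.0,60)
for p in((.155,.0,.29),(.155,.0,.167),(.048,0,.167),(-.03,0,.09)): print(p,manip.solve_ik(kitp(*p),rv))
print(manip.get_time(),manip.get_width())
```

```text
down [-0.027  0.482 -2.036]
26.9333 [ 0.786  0.287 -0.171]
(0.155, 0.0, 0.29) [ 0.643  0.529  1.37   0.     1.243 -1.825]
(0.155, 0.0, 0.167) [ 0.643  0.651  1.457 -0.     1.034 -1.825]
(0.048, 0, 0.167) [ 0.599  0.515  1.71  -0.     0.917 -1.869]
(-0.03, 0, 0.09) [ 0.557  0.547  1.908 -0.     0.686 -1.911]
28.0417 -0.00018936132277808427
```

View pics/w4.png

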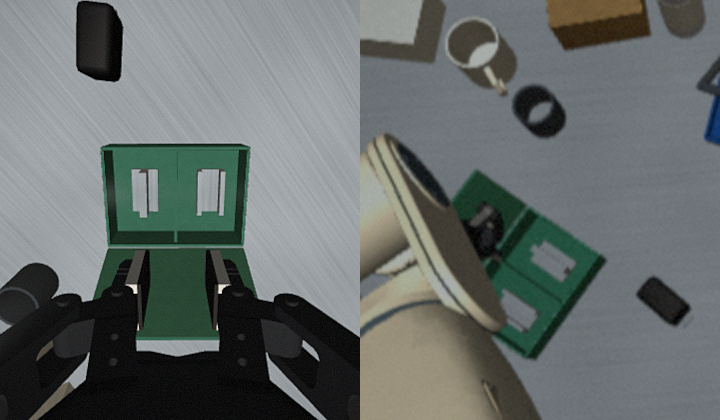

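The wrist view shows the tee lying in the left compartment (145,192) and the channel in the right (212,192), both flat. The kit-frame estimate fits, so I'll shut the lid.

Run:
```python
from go import *
np.set_printoptions(precision=1,suppress=True)
rv=kitrot(KY,0)
manip.servo_line(kitp(.16,0,.29),rv,rate=.2)
manip.servo_line(kitp(.16,0,.167),rv,rate=.15)
print(manip.get_time(),manip.get_contact_force())
for x in(.12,.08,.048):
    manip.servo_line(kitp(x,0,.167),rv,rate=.1);print(x,manip.get_contact_force())
r,t=.105,.003
for th in np.radians([60,50,40,30,20,10,4,0]):
    cx=.065-r*np.cos(th)+t*np.sin(th)+.011; cz=.055+r*np.sin(th)+t*np.cos(th)
    manip.servo_line(kitp(cx,0,cz+.022),rv,rate=.08);f=manip.get_contact_force();print(np.degrees(th),f)
    if f[2]>45: break
z=cz+.022
while f[2]<30 and z>.074:
    z-=.001;manip.servo_line(kitp(cx,0,z),rv,rate=.05);f=manip.get_contact_force();print(round(z,4),f)
print(manip.get_time(),manip.get_position()*1000)
```

```text
30.0583 [ 0.3 -0.3  0.3]
0.12 [0.7 0.2 0.5]
0.08 [-0.5 -0.2  7.2]
0.048 [0.2 0.1 0.6]
59.99999999999999 [ 0.7 -0.4 -0.3]
50.0 [ 0.2 -0.3  0. ]
40.0 [0.6 1.  0.1]
29.999999999999996 [ 0.1 -0.1 -0.3]
20.0 [ 0.5 -0.3  0.7]
10.0 [ 0.5 -0.  -0.2]
4.0 [-0.3  0.3 -0.8]
0.0 [-4.3 -2.6 24.7]
0.079 [-7.2 -4.  33.1]
34.7083 [454.1 297.1  82.1]
```

Run:
```python
from go import *
rv=kitrot(KY,0)
p=kitp(-.029,0,.2);manip.servo_line(p,rv,rate=.15)
manip.move_to(kitp(-.12,-.05,.28),rv)
w=manip.camera('wrist')
manip.set_joints([-.9,.2,1.63,0,1.089,-.019])
s=manip.camera('scene');t=manip.camera('top')
k=cv2.resize(s['image'][90:300,140:420,::-1],(560,420),interpolation=cv2.INTER_CUBIC)
o=np.zeros((420,800,3),np.uint8);o[:,:560]=k
o[:200,560:]=cv2.resize(t['image'][160:300,60:228,::-1],(240,200));o[200:,560:]=cv2.resize(w['image'][:,50:510,::-1],(240,220),interpolation=cv2.INTER_AREA)
cv2.imwrite('pics/end.png',o);print(manip.get_time(),manip.get_contact_force())
```

```text
38.8333 [-0.08427348  0.17866404 -0.18536188]
```

View pics/end.png

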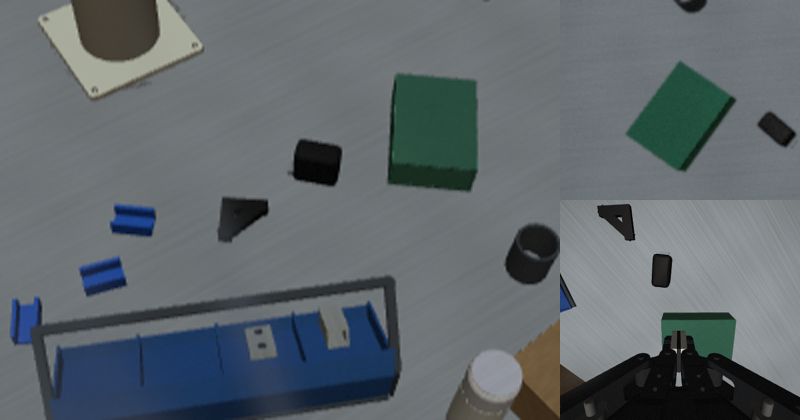

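The final view shows the lid flat and shut on the kit at (433,128). The flat and tube are still in the tote at (262,343) and (333,327), and the bystanders are where they were.

```bash
python3 -c "
from rig import manip
print(manip.sign_off())"
```

```text
the job is handed in; nothing more can be done
None
```

I put the channel and the tee in separate compartments of the kit box, pushed the lid shut and left everything else in place; I handed the job in at about 39 s, and no verdict came back.

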